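Clear the inspection stand and show the column to the camera

TASK

First clear the two used yellow caps off the white plate of the inspection stand and into the grey waste bin. Then take the red-ended chromatography column out of its cradle and hold it up in the air in front of the inspection camera: its red end at the camera's focus point, 70 mm straight out from the lens, with the column in line with the lens axis, so that the camera, which looks down at a slant, sees it squarely end-on. Finish while still holding it there, steady and touching nothing else, and leave the blue-ended column and the other things on the bench where they are.

Things in the scene. Friction and masses are not known exactly. Their poses are not given: they have to be found in the camera images.
- stand: Fixed inspection stand. White plate 300 (x) x 200 (y) x 12 mm thick, origin at the centre of its underside on the bench, z up; -x is its front, towards the robot. At x = 130 mm a post of radius 10 mm (clamp 16) rises to 310 mm above the bench and carries the camera. The front half (x < 0) is free above; the caps lie there.
- camera: Fixed inspection camera on the stand. Origin at the centre of the front face of its round black lens (radius 22, 35 mm long), at (80, 0, 250) mm in the stand's frame. It looks along its own -x axis, slanting 0.4 rad (23 degrees) below level towards the stand's front; its y is level. Behind the lens (+x) a dark housing 75 x 56 x 50 mm.
- focus (a point): The focus point: empty air on the lens axis, 70 mm in front of the lens (at (-70, 0, 0) mm in the camera's frame, about 223 mm above the bench). Same axes as camera.
- red_column: Column to present: level steel tube 14 mm in diameter, 150 mm long, about 160 g, balanced at its middle. Origin at its middle on the centre line; +x along it to the red end. Fittings 21 mm in diameter cover both ends: red x 53 to 75 mm, dark steel x -75 to -53; thin red band at x 36 to 44. Lies in either place of the cradle, red end along the cradle's +x; may be rolled about its x.
- red_column_inlet (a point): Centre of the red end face of the red column, 75 mm from its middle along its +x.
- blue_column: A second column, the same but with a blue end and band, in the cradle's other place. Leave it.
- cradle: Fixed grey cradle, base 120 (x) x 150 (y) x 10 mm, origin at the centre of its underside. Two places, y = -40 and +40 mm, each two V-notch posts 12 mm thick at x = -40 and +40; a column lies along x, centre line 60 mm above the bench. The tube is open to fingers between the posts (x -34 to +34) and lifts straight up, free. Notches end 1 mm above the centre line.
- cap_a: Used yellow bottle cap standing on the stand's plate: a solid round disc 32 mm in diameter, 22 mm high, 14 g; origin at the centre of its underside, z up.
- cap_b: Second used yellow cap, the same as cap_a.
- bin: Fixed grey open waste bin, 140 x 140 mm, 90 mm high, walls and floor about 4 mm; origin at the centre of its underside. Caps may be dropped in from over the rim.
- amber_bottle: Bystander: amber bottle with black cap, 68 mm in diameter, 140 mm high; origin at the centre of its underside. Leave it.
- clear_jar: Bystander: clear jar with white lid, 56 mm in diameter, 80 mm high; origin at the centre of its underside. Leave it.
- beaker: Bystander: white open beaker, 70 mm in diameter, 90 mm high; origin at the centre of its underside. Leave it.
- wrench: Bystander: steel wrench 150 mm long lying on the bench along its x; origin at the middle of its underside. Leave it.
- white_bottle: Bystander: white plastic bottle with green cap, 60 mm in diameter, 120 mm high; origin at the centre of its underside. Leave it.

How it is judged:
On the way, in this order (a step that is already met when the one before it is completed fails the run):
1. both yellow caps lie in the waste bin, let go (x of cap_a in the frame of bin between -0.066 and 0.066 m and y of cap_a in the frame of bin between -0.066 and 0.066 m and z of each of cap_a, cap_b in the frame of bin below 0.07 m and contact force between the fingers and cap_a below 0.1 N and x of cap_b in the frame of bin between -0.066 and 0.066 m and y of cap_b in the frame of bin between -0.066 and 0.066 m and contact force between the fingers and cap_b below 0.1 N), for 0.2 s.
2. the red column is held clear of the cradle (height (world z) of red_column above 0.09 m and contact force between red_column and cradle below 0.1 N and contact force between the fingers and red_column above 1 N), for 0.2 s.
At the end, for the whole second after the job is handed in: Red column at rest in the fingers, touching nothing else: red end within 20 mm of the focus point, in line with the lens axis within 0.21 rad, red end towards the lens; both caps lie let go in the bin; blue column and bystanders within 30 mm of their starts (all of step 1 and distance between red_column_inlet and focus below 0.02 m and angle between the x axis of red_column and the x axis of camera, either way round below 0.21 rad and x of red_column in the frame of camera below -0.11 m and height (world z) of red_column above 0.14 m and contact force between the fingers and red_column above 1 N and contact force between red_column and stand below 0.1 N and contact force between red_column and cradle below 0.1 N and contact force between red_column and bin below 0.1 N and contact force between red_column and blue_column below 0.1 N and linear speed of red_column below 0.02 m/s and distance of each of blue_column, amber_bottle, clear_jar, beaker, wrench, white_bottle from where it was at the start of the episode below 0.03 m); the arm keeps its last pose, push and grip.
It fails at once if the blue column or a bystander is moved more than 30 mm (distance of any of blue_column, amber_bottle, clear_jar, beaker, wrench, white_bottle from where it was at the start of the episode above 0.03 m).
It also fails if it takes over 67 s, if anything falls off the work surface, if the arm or the gripper's body presses on something with over 40 N, if the wrist force passes 120 N, or if a joint passes its speed limit or range.

ROBOT

A 7-joint arm with a two-finger parallel gripper is mounted at the origin on the work surface. World frame = base frame: x ahead of the robot, y to its left, z up, the work surface at z = 0. Lengths are in m, angles in rad, forces in N, time in s.
With the tool pointing down it reaches from about 0.425 to 0.875 m from the base axis. Payload 4.7 kg.
Tool frame: the origin (TCP) lies at the very end of the fingers, on their centre line; the grasp point (between the pads) lies behind it (ctrl.tcp_to_grasp is the z of the grasp point in the tool frame, in m); z points along the fingers, y is the line along which they close (so a half turn about z gives the same grasp; the last joint's range is limited). The gripper opens to 87 mm and grips with 3 to 60 N. Pads are 19 mm wide; open, the fingers measure 117 mm over their backs; the gripper's body (75 mm by 190 mm) begins 51 mm behind the grasp point.
Start: joints at [-1.169, 0.321, -0.07, 1.45, 0.023, 1.371, -0.057], TCP at [0.246, 0.602, 0.223] pointing down, gripper open.
Joint ranges: [-2.86, 2.86], [-0.3, 2.09], [-1.38, 1.24], [0.06, 2.45], [-1.56, 4.7], [0.09, 2.05], [-2.69, 2.69]. Speed limits (rad/s): [2.57, 2.57, 3.14, 3.14, 3.14, 3.14, 3.14].

INTERFACE

Orientations are given as a rotation vector (axis times angle).
In Python, from bench import ctrl gives the robot as it stands.
- The arm moves only by the tool step_arm, never from a script. Its argument "targets" is a list of rows, each a list of 7 numbers: the shift along the world's x, y, z in cm, then the turn, a rotation vector about the world's x, y, z in degrees, then the opening, from 0 (shut) to 1 (fully open). A call has exactly 5 rows; each row shifts and turns the commanded pose from where the row before left it; what a row does not reach is not made up. A row lasts 1/12 s, in which the tool goes at most 41.7 mm and 7.16 degrees, less where a joint would pass 70% of its speed; a pose out of reach is approached as far as the arm can. A call with a gripper value outside its range is refused whole. The fingers move at their own pace and stop on an object; "force" is the grip in N (left out, the last holds). Time passes only in rows, so rows that do not move let the fingers close, or fill a call up. It gives the time, the measured TCP pose, the force, the opening and the grip force at its end, in the units of the state.
- ctrl.get_state(): the state, without advancing time (a new reading comes with each control period).
- ctrl.get_image(name): name is "scene" or "top"; returns (picture, depth): 480x640x3 uint8, red, green, blue; 480x640 float32, m along the optical axis (not along the pixel's ray), 0 where there is no reading.
- ctrl.camera_params(name): a dict with "intrinsics" (3x3 intrinsics, pixels), "rvec" (rotation vector, rad) and "tvec" (3), from world to camera coordinates, as OpenCV has them. Camera axes: x right, y down, z forward; pixel columns grow to the right and rows downward; lengths in m; the calibration is good to about 2 mm. A picture is of the moment at which its call begins. camera_params takes no time and is no camera call.
- ctrl.close_job(): hands the job in; it is judged then, once.
The state is a dict: "time": time; "joint_positions": joint angles; "qd": joint speeds; "joint_torque": joint torques, N m; "position": TCP position; "tool_rot": TCP orientation; "ft_force": force on the tool from outside, world axes, zero at the start; "torque": the same for the moment, N m; "grip_width": opening from 0.0 (shut) to 1.0 (fully open); "grip_force": force on a finger pad.
Only numpy, scipy, OpenCV 4.12 (cv2) and the standard library are available. Lean on these libraries where they do the work, as an engineer would, in place of code of your own. Each camera call takes 0.05 s, during which the arm holds its last target. There are 200 camera calls.

## Working session

There is one attempt and no reset: what is moved stays moved. The work goes in short steps, Python scripts to look and compute and a tool call to move; the robot and the scene stay as the last step left them, time stands still between calls to the robot, and variables do not carry over. Pictures are saved under pics/ and viewed, at most 10 in all, crops included, and the job is handed in when it is done.

Besides the shell and the picture viewer there is one more tool, called after "Emit:" by a JSON object that holds its "op" and its "data", one argument or row to a line. step_arm: Moves the arm, as the interface text tells. Its arguments: {"type":"object","properties":{"targets":{"type":"array"},"force":{"type":"number"}},"required":["targets"]}

```bash
ls; mkdir -p pics
cat > h.py <<'E'
import numpy as np, cv2
from bench import ctrl
def cam(n):
    p=ctrl.camera_params(n); K=np.array(p["intrinsics"]); R=cv2.Rodrigues(np.array(p["rvec"],float))[0]; t=np.array(p["tvec"],float).ravel()
    return K,R,t
def cloud(n,d):
    K,R,t=cam(n); v,u=np.mgrid[:480,:640]
    P=np.stack([(u-K[0,2])/K[0,0]*d,(v-K[1,2])/K[1,1]*d,d],-1)
    return (P-t)@R   # world
def ray(n,u,v,z):
    K,R,t=cam(n); c=-R.T@t; r=R.T@np.linalg.inv(K)@[u,v,1]; return c+r*(z-c[2])/r[2]
E
python3 - <<'E'
from h import *
for n in("scene","top"):
    im,d=ctrl.get_image(n); cv2.imwrite(f"pics/{n}.png",im[:,:,::-1]); np.savez(f"{n}.npz",im=im,d=d)
    K,R,t=cam(n); print(n,-R.T@t,R[2],K[0,0])
print(ctrl.get_state(),ctrl.tcp_to_grasp)
E
```

```text
pics
scene [ 1.29959575 -0.61455813  1.02718262] [-0.57937749  0.47164166 -0.66473745] 476.5062670852409
top [0.44354765 0.01241885 1.47355837] [ 0.09762605 -0.01364816 -0.99512958] 489.6973421061115
{'time': 0.1, 'joint_positions': array([-1.16888277,  0.32174812, -0.0700837 ,  1.4515287 ,  0.02261984,
        1.37081391, -0.05687634]), 'qd': array([ 0.00124206, -0.00166602, -0.0009286 , -0.00226637,  0.00012641,
       -0.00107841, -0.0012537 ]), 'joint_torque': array([-3.83565521e-04, -4.92575455e+01, -4.05883575e-01, -3.13398099e+01,
       -6.40538055e-02,  3.94939701e-02,  6.73816203e-05]), 'position': array([0.24567442, 0.60125522, 0.22158358]), 'tool_rot': array([-6.05240289e-01, -3.08251655e+00,  2.66600139e-03]), 'ft_force': array([ 0.86923209,  0.35486101, -0.04637982]), 'torque': array([0.01321018, 0.0280727 , 0.01303884]), 'grip_force': 0.0, 'grip_width': 1.0024070487942935} -0.0187
```

View pics/scene.png

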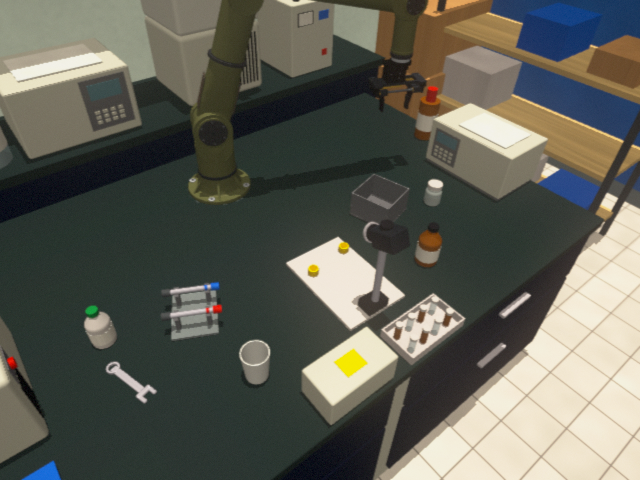

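View pics/top.png

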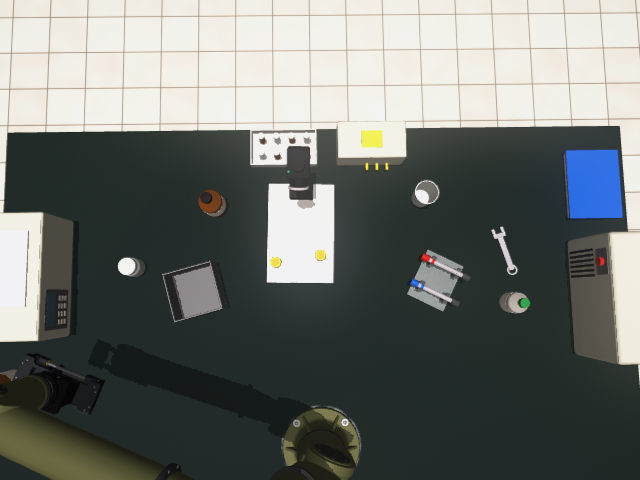

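The top view shows the caps at (276,262) and (320,255), the bin at (194,291), the red column from its red end (425,258) to (467,277), and the stand plate centred near (301,233) with the camera at (299,175).

Run:
```python
from h import *
D={n:np.load(n+".npz") for n in("scene","top")}
C={n:cloud(n,D[n]["d"]) for n in D}
def comps(n,m,mn=15):
    k,l,s,c=cv2.connectedComponentsWithStats(m.astype(np.uint8))
    return [(c[i],s[i],l==i) for i in range(1,k) if s[i,4]>=mn]
for n in D:
    hsv=cv2.cvtColor(D[n]["im"],cv2.COLOR_RGB2HSV); H,S,V=hsv[...,0],hsv[...,1],hsv[...,2]; W=C[n]
    ws=(W[...,0]>.3)&(W[...,0]<1.0)&(abs(W[...,1])<.6)&(W[...,2]<.5)
    for nm,m,z in(("yel",(H>18)&(H<34)&(S>150)&(V>90),.034),("red",((H<6)|(H>174))&(S>170)&(V>100),.07),("blue",(H>100)&(H<125)&(S>150)&(V>80),.07)):
        for c,s,l in comps(n,m&ws,4):
            p=W[l]; print(n,nm,c.round(1),s[4],"ray",ray(n,*c,z).round(4),"med",np.median(p,0).round(4),"zmax",p[:,2].max().round(4))
    pm=(W[...,2]>.004)&(W[...,2]<.02)&(V>150)&(S<60)&ws
    for c,s,l in comps(n,pm,800):
        q=W[l]; r=cv2.minAreaRect(q[:,:2].astype(np.float32)); print(n,"plate",r,np.median(q[:,2]),s)
W=C["top"]
# heights: bin region rim, camera housing
for nm,(x0,y0),(x1,y1),zl,zh in(("bin",(150,250),(240,330),.07,.11),("camhouse",(270,130),(330,215),.2,.4),("cradle",(395,235),(480,320),.003,.02)):
    q=W[y0:y1,x0:x1].reshape(-1,3); q=q[(q[:,2]>zl)&(q[:,2]<zh)]
    print(nm,len(q),cv2.minAreaRect(q[:,:2].astype(np.float32)),q[:,2].min(),q[:,2].max())
```

```text
scene yel [343.4 247. ] 90 ray [0.545  0.1194 0.034 ] med [0.5429 0.1224 0.0309] zmax 0.0376
scene yel [312.9 269.9] 97 ray [ 0.5643 -0.0133  0.034 ] med [ 0.5618 -0.0117  0.0314] zmax 0.0392
scene yel [350.2 362.5] 485 ray [ 0.8592 -0.1316  0.034 ] med [ 0.8858 -0.161   0.0945] zmax 0.1001
scene red [217.2 308.6] 64 ray [ 0.5501 -0.3132  0.07  ] med [ 0.5468 -0.3116  0.0662] zmax 0.0726
scene red [207.2 310.1] 9 ray [ 0.5391 -0.3355  0.07  ] med [ 0.5342 -0.3332  0.0641] zmax 0.067
scene blue [214.9 285.6] 63 ray [ 0.478  -0.2788  0.07  ] med [ 0.4749 -0.2765  0.0659] zmax 0.0716
scene blue [205.4 287.2] 9 ray [ 0.4679 -0.3016  0.07  ] med [ 0.4617 -0.2983  0.0646] zmax 0.0674
scene plate ((0.6263118982315063, 0.05168532580137253), (0.20291854441165924, 0.30484887957572937), 88.4274673461914) 0.010348762223875463 [ 287  237   89   92 4051]
top yel [371.6 138.4] 314 ray [ 0.9073 -0.1665  0.034 ] med [ 0.8878 -0.1594  0.0955] zmax 0.1044
top yel [366.2 165.9] 18 ray [ 0.8228 -0.1479  0.034 ] med [ 0.8231 -0.1478  0.0322] zmax 0.0411
top yel [376.  166.2] 20 ray [ 0.8216 -0.1776  0.034
[... 654 characters left out ...]
4587 -0.2952  0.07  ] med [ 0.4587 -0.2964  0.0649] zmax 0.0676
top plate ((0.6274076104164124, 0.053732115775346756), (0.1989593356847763, 0.2986997663974762), 89.0322036743164) 0.011783388212292297 [ 267  184   67   99 5868]
bin 452 ((0.4559068977832794, 0.3566781282424927), (0.14015896618366241, 0.14177252352237701), 15.026698112487793) 0.07015013754955315 0.09639760302986086
camhouse 974 ((0.7560526728630066, 0.048917580395936966), (0.05435941740870476, 0.1159912571310997), 88.90462493896484) 0.24485538206804863 0.31826228229546444
cradle 2093 ((0.488042950630188, -0.3571755290031433), (0.2569112181663513, 0.2537681758403778), 88.64796447753906) 0.0030040916021349747 0.019256943304847788
```

Emit:
{"op": "step_arm", "data": {
  "targets": [
    [2.1,-3.4,0,0,0,0,1],
    [2.1,-3.4,0,0,0,0,1],
    [2.1,-3.4,0,0,0,0,1],
    [2.1,-3.4,0,0,0,0,1],
    [2.1,-3.4,0,0,0,0,1]
  ],
  "force": 15
}}

```text
time: 0.52
position: [0.3513, 0.4297, 0.2221]
tool_rot: [-0.605, -3.083, 0.001]
ft_force: [0.6, -0.1, -0.9]
grip_width: 1.001
grip_force: 0.0
```

Emit:
{"op": "step_arm", "data": {
  "targets": [
    [2.1,-3.4,0,0,0,0,1],
    [2.1,-3.4,0,0,0,0,1],
    [2.1,-3.4,0,0,0,0,1],
    [2.1,-3.4,0,0,0,0,1],
    [2.1,-3.4,0,0,0,0,1]
  ]
}}

```text
time: 0.93
position: [0.4563, 0.2597, 0.2224]
tool_rot: [-0.605, -3.083, 0.0]
ft_force: [0.9, -0.6, -1.0]
grip_width: 0.999
grip_force: 0.0
```

Emit:
{"op": "step_arm", "data": {
  "targets": [
    [2.1,-3.4,-2,0,0,0,1],
    [2.1,-3.4,-2,0,0,0,1],
    [2.1,-3.4,-2,0,0,0,1],
    [2.1,-3.4,-2,0,0,0,1],
    [0,0,0,0,0,0,1]
  ]
}}

```text
time: 1.35
position: [0.535, 0.1249, 0.1441]
tool_rot: [-0.622, -3.077, 0.012]
ft_force: [-0.2, -1.3, -0.1]
grip_width: 1.002
grip_force: 0.0
```

Emit:
{"op": "step_arm", "data": {
  "targets": [
    [0.5,0.1,-3,0,0,0,1],
    [0,0,-3,0,0,0,1],
    [0,0,-3,0,0,0,1],
    [0,0,-2,0,0,0,1],
    [0,0,0,0,0,0,1]
  ]
}}

```text
time: 1.77
position: [0.5349, 0.1349, 0.0331]
tool_rot: [-0.604, -3.075, 0.008]
ft_force: [-1.1, 0.2, -0.1]
grip_width: 0.999
grip_force: 0.0
```

Run:
```python
from h import *
s=ctrl.get_state(); print(s["position"],s["joint_positions"].round(2),s["tool_rot"])
im,d=ctrl.get_image("scene"); u,v=340,245
cv2.imwrite("pics/s2.png",cv2.resize(im[170:320,240:440,::-1],None,fx=4,fy=4))
```

```text
[0.53491601 0.13494364 0.03311892] [-0.57  0.3   0.31  1.9  -0.11  0.97  0.98] [-0.60357127 -3.07480478  0.00787581]
```

View pics/s2.png

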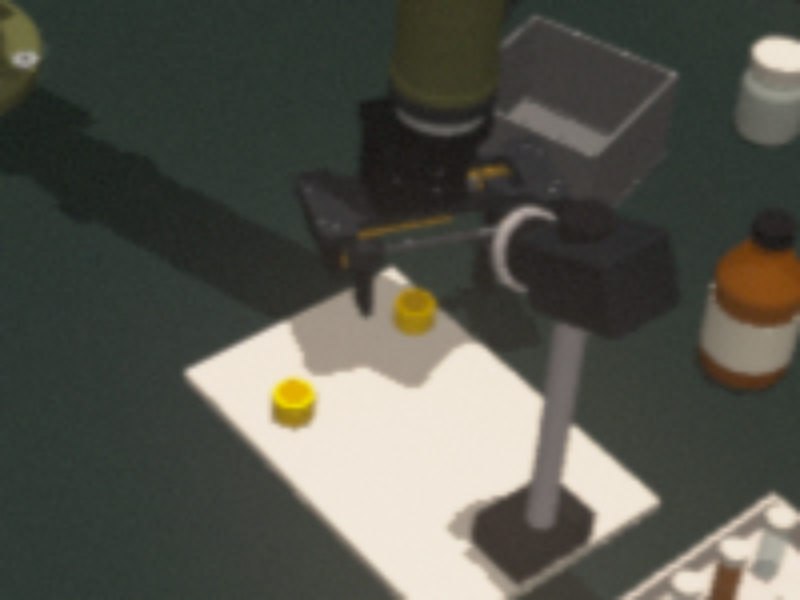

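The picture shows cap A (415,312 in the crop) between the open fingers, with the left finger at about (362,295). I'll centre and go down.

Emit:
{"op": "step_arm", "data": {
  "targets": [
    [0.5,-0.8,-0.8,0,0,0,1],
    [0,0,-0.9,0,0,0,1],
    [0,0,0,0,0,0,1],
    [0,0,0,0,0,0,0.3],
    [0,0,0,0,0,0,0.2]
  ]
}}

```text
time: 2.23
position: [0.5446, 0.1282, 0.0217]
tool_rot: [0.605, 3.082, 0.001]
ft_force: [-0.2, -0.3, -0.7]
grip_width: 0.925
grip_force: 0.0
```

Emit:
{"op": "step_arm", "data": {
  "targets": [
    [0,0,0,0,0,0,0.1],
    [0,0,0,0,0,0,0.1],
    [0,0,0,0,0,0,0.1],
    [0,0,0,0,0,0,0.1],
    [0,0,0,0,0,0,0.1]
  ]
}}

```text
time: 2.65
position: [0.5442, 0.1281, 0.0211]
tool_rot: [0.605, 3.083, 0.0]
ft_force: [0.2, -0.0, -0.0]
grip_width: 0.554
grip_force: 0.0
```

Emit:
{"op": "step_arm", "data": {
  "targets": [
    [0,0,-0.4,0,0,0,0.1],
    [0,0,0,0,0,0,0.1],
    [0,0,0,0,0,0,0.1],
    [0,0,0,0,0,0,0.1],
    [0,0,0,0,0,0,0.1]
  ]
}}

```text
time: 3.07
position: [0.5441, 0.1279, 0.0169]
tool_rot: [-0.605, -3.083, -0.0]
ft_force: [0.7, -1.2, -0.1]
grip_width: 0.365
grip_force: 15.0
```

Emit:
{"op": "step_arm", "data": {
  "targets": [
    [0,0,0,0,0,0,0.1],
    [0,0,0,0,0,0,0.1],
    [0,0,0,0,0,0,0.1],
    [0,0,0,0,0,0,0.1],
    [0,0,0,0,0,0,0.1]
  ]
}}

```text
time: 3.48
position: [0.5442, 0.1279, 0.017]
tool_rot: [0.605, 3.083, 0.0]
ft_force: [0.7, -0.0, 0.2]
grip_width: 0.364
grip_force: 15.0
```

Emit:
{"op": "step_arm", "data": {
  "targets": [
    [0,0,3,0,0,0,0.1],
    [0,0,4,0,0,0,0.1],
    [0,0,4,0,0,0,0.1],
    [-1.2,3,2,0,0,0,0.1],
    [-1.5,3.8,0,0,0,0,0.1]
  ]
}}

```text
time: 3.9
position: [0.5222, 0.1937, 0.1535]
tool_rot: [0.617, 3.07, 0.009]
ft_force: [1.1, 2.0, 1.5]
grip_width: 0.363
grip_force: 15.0
```

Emit:
{"op": "step_arm", "data": {
  "targets": [
    [-1.5,3.8,0,0,0,0,0.1],
    [-1.5,3.8,0,0,0,0,0.1],
    [-1.5,3.8,0,0,0,0,0.1],
    [-1.5,3.8,0,0,0,0,0.1],
    [0,0.8,-2,0,0,0,0.1]
  ]
}}

```text
time: 4.32
position: [0.4538, 0.3667, 0.1307]
tool_rot: [0.589, 3.085, 0.016]
ft_force: [0.5, 1.7, 0.5]
grip_width: 0.363
grip_force: 15.0
```

Emit:
{"op": "step_arm", "data": {
  "targets": [
    [0,0,0,0,0,0,0.1],
    [0,0,0,0,0,0,0.1],
    [0,0,0,0,0,0,0.1],
    [0,0,0,0,0,0,0.1],
    [0,0,0,0,0,0,0.1]
  ]
}}

```text
time: 4.73
position: [0.4584, 0.3548, 0.1279]
tool_rot: [0.609, 3.081, 0.002]
ft_force: [-0.3, -0.2, -0.0]
grip_width: 0.364
grip_force: 15.0
```

Emit:
{"op": "step_arm", "data": {
  "targets": [
    [0,0,-3,0,0,0,0.1],
    [0,0,-3,0,0,0,0.1],
    [0,0,0,0,0,0,0.1],
    [0,0,0,0,0,0,0.6],
    [0,0,0,0,0,0,0.6]
  ]
}}

```text
time: 5.15
position: [0.4583, 0.3561, 0.0687]
tool_rot: [0.606, 3.081, 0.002]
ft_force: [0.7, -0.1, 0.3]
grip_width: 0.444
grip_force: 0.0
```

Emit:
{"op": "step_arm", "data": {
  "targets": [
    [0,0,0,0,0,0,0.6],
    [0,0,0,0,0,0,0.6],
    [0,0,0,0,0,0,0.6],
    [0,0,3,0,0,0,0.6],
    [0,0,4,0,0,0,0.6]
  ]
}}

```text
time: 5.57
position: [0.4549, 0.3542, 0.1347]
tool_rot: [-0.604, -3.079, 0.009]
ft_force: [0.6, 1.1, -0.8]
grip_width: 0.595
grip_force: 0.0
```

Emit:
{"op": "step_arm", "data": {
  "targets": [
    [1.0,-3.6,0,0,0,0,1],
    [1.0,-3.6,0,0,0,0,1],
    [1.0,-3.6,0,0,0,0,1],
    [1.0,-3.6,0,0,0,0,1],
    [1.0,-3.6,0,0,0,0,1]
  ]
}}

```text
time: 5.98
position: [0.5077, 0.1744, 0.138]
tool_rot: [0.604, 3.082, 0.002]
ft_force: [1.1, 0.5, -0.6]
grip_width: 0.894
grip_force: 0.0
```

Emit:
{"op": "step_arm", "data": {
  "targets": [
    [1.0,-3.6,0,0,0,0,1],
    [1.0,-3.6,0,0,0,0,1],
    [1.0,-3.6,0,0,0,0,1],
    [1.0,-3.6,0,0,0,0,1],
    [1.0,-3.6,0,0,0,0,1]
  ]
}}

```text
time: 6.4
position: [0.5577, -0.0057, 0.138]
tool_rot: [0.605, 3.081, 0.002]
ft_force: [0.5, -0.0, 1.0]
grip_width: 0.999
grip_force: 0.0
```

Emit:
{"op": "step_arm", "data": {
  "targets": [
    [0,0,-2,0,0,0,1],
    [0,0,-2,0,0,0,1],
    [0,0,-2,0,0,0,1],
    [0,0,0,0,0,0,1],
    [0,0,0,0,0,0,1]
  ]
}}

```text
time: 6.82
position: [0.5566, -0.004, 0.0769]
tool_rot: [-0.605, -3.081, 0.001]
ft_force: [-0.2, 0.5, 0.1]
grip_width: 0.999
grip_force: 0.0
```

Emit:
{"op": "step_arm", "data": {
  "targets": [
    [0.4,-0.3,0,0,0,0,1],
    [0,0,-2,0,0,0,1],
    [0,0,-2,0,0,0,1],
    [0,0,-2,0,0,0,1],
    [0,0,0,0,0,0,1]
  ]
}}

```text
time: 7.23
position: [0.5598, -0.007, 0.0152]
tool_rot: [-0.604, -3.08, 0.002]
ft_force: [-1.3, -0.1, 0.4]
grip_width: 0.998
grip_force: 0.0
```

Emit:
{"op": "step_arm", "data": {
  "targets": [
    [0,0,0,0,0,0,0.1],
    [0,0,0,0,0,0,0.1],
    [0,0,0,0,0,0,0.1],
    [0,0,0,0,0,0,0.1],
    [0,0,0,0,0,0,0.1]
  ]
}}

```text
time: 7.65
position: [0.562, -0.007, 0.0181]
tool_rot: [0.605, 3.081, 0.001]
ft_force: [0.6, 0.1, -0.4]
grip_width: 0.709
grip_force: 0.0
```

Emit:
{"op": "step_arm", "data": {
  "targets": [
    [0,0,0,0,0,0,0.1],
    [0,0,0,0,0,0,0.1],
    [0,0,0,0,0,0,0.1],
    [0,0,0,0,0,0,0.1],
    [0,0,0,0,0,0,0.1]
  ]
}}

```text
time: 8.07
position: [0.5611, -0.007, 0.017]
tool_rot: [-0.605, -3.083, -0.0]
ft_force: [0.4, -0.2, 1.1]
grip_width: 0.363
grip_force: 15.0
```

Emit:
{"op": "step_arm", "data": {
  "targets": [
    [0,0,0,0,0,0,0.1],
    [0,0,0,0,0,0,0.1],
    [0,0,0,0,0,0,0.1],
    [0,0,0,0,0,0,0.1],
    [0,0,0,0,0,0,0.1]
  ]
}}

```text
time: 8.48
position: [0.5611, -0.0071, 0.017]
tool_rot: [-0.605, -3.083, -0.0]
ft_force: [0.3, 0.4, -0.1]
grip_width: 0.361
grip_force: 15.0
```

Emit:
{"op": "step_arm", "data": {
  "targets": [
    [0,0,3,0,0,0,0.1],
    [0,0,4,0,0,0,0.1],
    [0,0,4,0,0,0,0.1],
    [0,0,1,0,0,0,0.1],
    [-1.0,3.6,0,0,0,0,0.1]
  ]
}}

```text
time: 8.9
position: [0.5558, 0.0208, 0.142]
tool_rot: [0.621, 3.068, -0.002]
ft_force: [-0.2, -0.9, 0.1]
grip_width: 0.36
grip_force: 15.0
```

Emit:
{"op": "step_arm", "data": {
  "targets": [
    [-1.0,3.6,0,0,0,0,0.1],
    [-1.0,3.6,0,0,0,0,0.1],
    [-1.0,3.6,0,0,0,0,0.1],
    [-1.0,3.6,0,0,0,0,0.1],
    [-1.0,3.6,0,0,0,0,0.1]
  ]
}}

```text
time: 9.32
position: [0.5003, 0.2105, 0.1369]
tool_rot: [0.606, 3.082, 0.001]
ft_force: [0.7, 0.2, -1.2]
grip_width: 0.359
grip_force: 15.0
```

Emit:
{"op": "step_arm", "data": {
  "targets": [
    [-1.0,3.6,0,0,0,0,0.1],
    [-1.0,3.6,0,0,0,0,0.1],
    [-1.0,3.6,0,0,0,0,0.1],
    [-1.0,3.6,0,0,0,0,0.1],
    [0,0,0,0,0,0,0.1]
  ]
}}

```text
time: 9.73
position: [0.4562, 0.3625, 0.1365]
tool_rot: [-0.587, -3.083, -0.007]
ft_force: [-1.9, 0.1, 0.1]
grip_width: 0.362
grip_force: 15.0
```

Emit:
{"op": "step_arm", "data": {
  "targets": [
    [0,0,0,0,0,0,0.1],
    [0,0,-2,0,0,0,0.1],
    [0,0,-2,0,0,0,0.1],
    [0,0,0,0,0,0,0.1],
    [0,0,0,0,0,0,0.1]
  ]
}}

```text
time: 10.15
position: [0.4611, 0.3508, 0.096]
tool_rot: [-0.608, -3.081, 0.004]
ft_force: [-0.1, -0.7, -0.2]
grip_width: 0.36
grip_force: 15.0
```

Emit:
{"op": "step_arm", "data": {
  "targets": [
    [0,0,-0.5,0,0,0,0.1],
    [0,0,0,0,0,0,0.6],
    [0,0,0,0,0,0,0.6],
    [0,0,0,0,0,0,0.6],
    [0,0,0,0,0,0,0.6]
  ]
}}

```text
time: 10.57
position: [0.4615, 0.3532, 0.0927]
tool_rot: [0.605, 3.082, 0.002]
ft_force: [-1.0, -0.4, -0.3]
grip_width: 0.558
grip_force: 0.0
```

Emit:
{"op": "step_arm", "data": {
  "targets": [
    [0,0,0,0,0,0,0.6],
    [0,0,3,0,0,0,0.6],
    [0,0,4,0,0,0,0.6],
    [0,0,3,0,0,0,1],
    [0,0,0,0,0,0,1]
  ]
}}

```text
time: 10.98
position: [0.4644, 0.3555, 0.1997]
tool_rot: [0.604, 3.075, 0.016]
ft_force: [0.7, 0.9, -0.4]
grip_width: 0.68
grip_force: 0.0
```

Run:
```python
from h import *
s=ctrl.get_state(); print(s["position"],s["joint_positions"].round(2),s["tool_rot"])
for n in("scene","top"):
    im,d=ctrl.get_image(n); W=cloud(n,d)
    H,S,V=cv2.split(cv2.cvtColor(im,cv2.COLOR_RGB2HSV))
    m=(H>16)&(H<36)&(S>110)&(V>40)&(W[...,0]<.75)&(W[...,0]>.3)&(W[...,2]<.08)
    k,l,st,c=cv2.connectedComponentsWithStats(m.astype(np.uint8))
    for i in range(1,k):
        if st[i,4]>5: print(n,c[i].round(),st[i,4],np.median(W[l==i],0).round(3))
    if n=="top":
        # cradle columns: points above z .055 
        B=W[235:320,395:485].reshape(-1,3); I=im[235:320,395:485].reshape(-1,3)
        for y0,nm in((0,"red"),(1,"blue")): pass
        q=B[(B[:,2]>.057)&(B[:,2]<.08)]
        ax=np.array([.434,.901]); pr=np.array([.901,-.434]); o=np.array([.514,-.365])
        a=(q[:,:2]-o)@ax; b=(q[:,:2]-o)@pr
        for lo,hi in((-.03,.03),(-.11,-.05)):
            k=(b>lo)&(b<hi); print(k.sum(),"along",np.percentile(a[k],[0,2,98,100]).round(4)); 
            f=np.polyfit(a[k],b[k],1); print("fit",f)
```

```text
[0.46440551 0.35549756 0.19972851] [-0.85  0.18  0.18  1.67 -0.03  1.28  0.51] [0.60396839 3.07528967 0.0158181 ]
scene [581. 146.] 3110 [ 0.527  1.72  -0.209]
scene [631. 157.] 233 [ 0.726  1.831 -0.209]
scene [541. 178.] 19 [ 0.33   1.916 -0.593]
scene [379. 201.] 44 [0.459 0.351 0.045]
scene [604. 212.] 126 [ 0.718  1.895 -0.591]
333 along [-0.076  -0.0736  0.0729  0.0749]
fit [ 0.01849388 -0.00055307]
336 along [-0.0765 -0.0729  0.0729  0.0742]
fit [ 0.01338299 -0.08034324]
```

Emit:
{"op": "step_arm", "data": {
  "targets": [
    [0.25,-3.6,0,0,0,-4.7,1],
    [0.25,-3.6,0,0,0,-4.7,1],
    [0.25,-3.6,0,0,0,-4.7,1],
    [0.25,-3.6,0,0,0,-4.7,1],
    [0.25,-3.6,0,0,0,-4.7,1]
  ]
}}

```text
time: 11.5
position: [0.4725, 0.1709, 0.1903]
tool_rot: [-1.225, -2.891, 0.003]
ft_force: [1.1, 0.2, 0.3]
grip_width: 0.988
grip_force: 0.0
```

Emit:
{"op": "step_arm", "data": {
  "targets": [
    [0.25,-3.6,0,0,0,-4.7,1],
    [0.25,-3.6,0,0,0,-4.7,1],
    [0.25,-3.6,0,0,0,-4.7,1],
    [0.25,-3.6,0,0,0,-4.7,1],
    [0.25,-3.6,0,0,0,-4.7,1]
  ]
}}

```text
time: 11.92
position: [0.4849, -0.0088, 0.1905]
tool_rot: [-1.788, -2.581, 0.002]
ft_force: [0.6, -0.0, -0.2]
grip_width: 0.997
grip_force: 0.0
```

Emit:
{"op": "step_arm", "data": {
  "targets": [
    [0.25,-3.6,0,0,0,-4.7,1],
    [0.25,-3.6,0,0,0,-4.7,1],
    [0.25,-3.6,0,0,0,-4.7,1],
    [0.25,-3.6,0,0,0,-4.7,1],
    [0.25,-3.6,0,0,0,-4.7,1]
  ]
}}

```text
time: 12.33
position: [0.4975, -0.1884, 0.1906]
tool_rot: [-2.276, -2.163, 0.002]
ft_force: [0.8, -0.1, -0.1]
grip_width: 1.003
grip_force: 0.0
```

Emit:
{"op": "step_arm", "data": {
  "targets": [
    [0.25,-3.6,0,0,0,-4.7,1],
    [0.25,-3.6,0,0,0,-4.7,1],
    [0.25,-3.6,0,0,0,-4.7,1],
    [0.25,-3.6,0,0,0,-4.7,1],
    [0.25,-3.6,0,0,0,-4.7,1]
  ]
}}

```text
time: 12.75
position: [0.5104, -0.368, 0.1902]
tool_rot: [-2.669, -1.654, 0.002]
ft_force: [0.7, -0.1, 0.4]
grip_width: 1.002
grip_force: 0.0
```

Emit:
{"op": "step_arm", "data": {
  "targets": [
    [0,0,0,0,0,0,1],
    [0,0,0,0,0,0,1],
    [0,0,0,0,0,0,1],
    [0,0,0,0,0,0,1],
    [0,0,0,0,0,0,1]
  ]
}}

```text
time: 13.17
position: [0.5117, -0.365, 0.1917]
tool_rot: [-2.664, -1.663, -0.001]
ft_force: [0.1, -0.6, 0.5]
grip_width: 0.999
grip_force: 0.0
```

Run:
```python
from h import *
s=ctrl.get_state(); print(s["position"],s["joint_positions"].round(2)); print(cv2.Rodrigues(s["tool_rot"])[0].round(4))
im,d=ctrl.get_image("scene"); t,dt=ctrl.get_image("top")
a=cv2.resize(im[160:360,130:430,::-1],(600,400)); b=cv2.resize(t[220:350,150:345,::-1],(300,200))
c=np.zeros((600,600,3),np.uint8); c[:400]=a; c[400:,:300]=b; c[400:,300:]=cv2.resize(t[210:340,345:540,::-1],(300,200)); cv2.imwrite("pics/s3.png",c)
```

```text
[ 0.51174156 -0.36504965  0.19165203] [-0.07  0.37  0.82  1.58 -0.28  1.32  0.34]
[[ 4.392e-01  8.984e-01  1.000e-04]
 [ 8.984e-01 -4.392e-01  1.400e-03]
 [ 1.300e-03 -5.000e-04 -1.000e+00]]
```

View pics/s3.png

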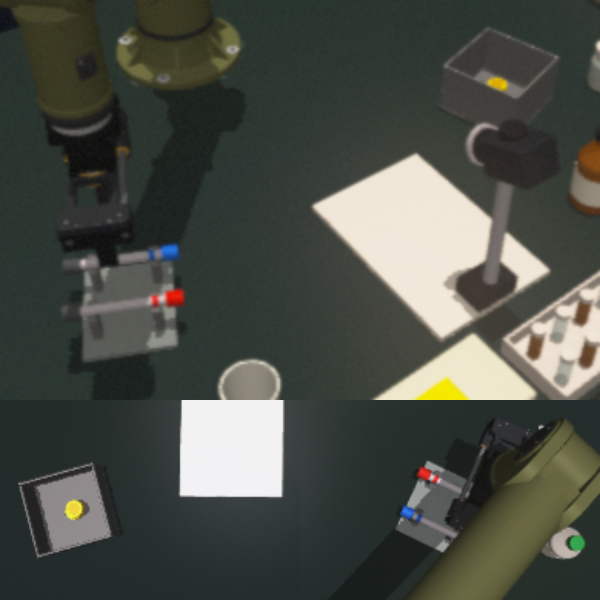

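The bin (75,508 in the lower left) holds the caps, apparently stacked, and the plate is clear. The gripper hovers over the cradle, so next is to lower onto the red column.

Emit:
{"op": "step_arm", "data": {
  "targets": [
    [0.1,0,-3,0,0,-0.7,1],
    [0,0,-3,0,0,0,1],
    [0,0,-3,0,0,0,1],
    [0,0,-2,0,0,0,1],
    [0,0,0,0,0,0,1]
  ]
}}

```text
time: 13.68
position: [0.51, -0.3638, 0.0775]
tool_rot: [-2.67, -1.642, 0.005]
ft_force: [-2.2, 1.5, 0.2]
grip_width: 1.0
grip_force: 0.0
```

Emit:
{"op": "step_arm", "data": {
  "targets": [
    [0,0,-1,0,0,0,1],
    [0,0,-1,0,0,0,1],
    [0,0,-1,0,0,0,1],
    [0,0,-1,0,0,0,1],
    [0,0,0,0,0,0,1]
  ]
}}

```text
time: 14.1
position: [0.5113, -0.3662, 0.0402]
tool_rot: [-2.675, -1.642, 0.002]
ft_force: [-0.4, 0.7, -1.3]
grip_width: 0.999
grip_force: 0.0
```

Run:
```python
from h import *
im,d=ctrl.get_image("scene"); cv2.imwrite("pics/s4.png",cv2.resize(im[240:360,130:270,::-1],(700,600),interpolation=cv2.INTER_CUBIC))
s=ctrl.get_state(); print(s["position"])
```

```text
[ 0.51163571 -0.3665682   0.0410484 ]
```

View pics/s4.png

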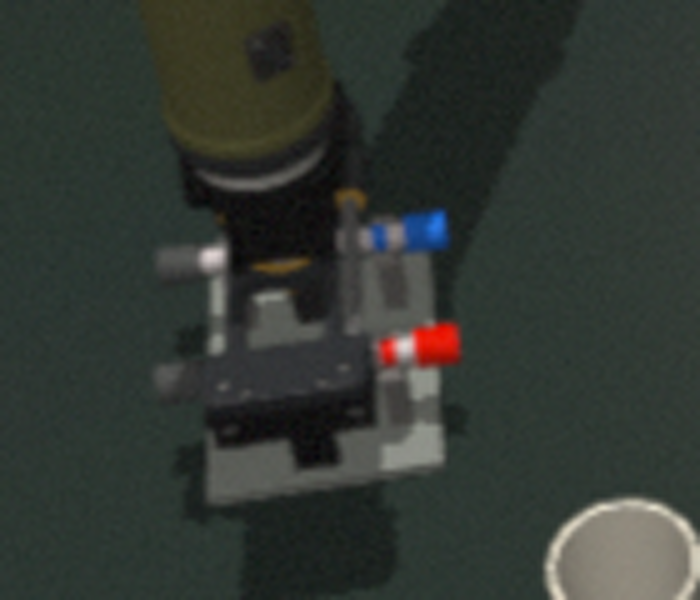

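The gripper straddles the red column between the posts, with the red end at (438,345) in the crop and the blue column clear. Closing.

Emit:
{"op": "step_arm", "data": {
  "targets": [
    [0,0,0,0,0,0,0],
    [0,0,0,0,0,0,0],
    [0,0,0,0,0,0,0],
    [0,0,0,0,0,0,0],
    [0,0,0,0,0,0,0]
  ],
  "force": 35
}}

```text
time: 14.57
position: [0.5124, -0.3672, 0.0424]
tool_rot: [2.677, 1.643, 0.001]
ft_force: [0.2, 0.3, -0.6]
grip_width: 0.706
grip_force: 0.0
```

Emit:
{"op": "step_arm", "data": {
  "targets": [
    [0,0,0,0,0,0,0],
    [0,0,0,0,0,0,0],
    [0,0,0,0,0,0,0],
    [0,0,0,0,0,0,0],
    [0,0,0,0,0,0,0]
  ]
}}

```text
time: 14.98
position: [0.5121, -0.367, 0.042]
tool_rot: [2.677, 1.643, -0.0]
ft_force: [-0.6, 1.0, 0.1]
grip_width: 0.325
grip_force: 0.0
```

Emit:
{"op": "step_arm", "data": {
  "targets": [
    [0,0,0,0,0,0,0],
    [0,0,0,0,0,0,0],
    [0,0,0,0,0,0,0],
    [0,0,0,0,0,0,0],
    [0,0,0,0,0,0,0]
  ]
}}

```text
time: 15.4
position: [0.512, -0.367, 0.042]
tool_rot: [-2.677, -1.643, 0.0]
ft_force: [-0.7, 0.7, 0.5]
grip_width: 0.15
grip_force: 35.0
```

Emit:
{"op": "step_arm", "data": {
  "targets": [
    [0,0,1,0,0,0,0],
    [0,0,2,0,0,0,0],
    [0,0,3,0,0,0,0],
    [0,0,3,0,0,0,0],
    [0,0,3,0,0,0,0]
  ]
}}

```text
time: 15.82
position: [0.5117, -0.3671, 0.1636]
tool_rot: [-2.678, -1.643, 0.001]
ft_force: [0.3, -0.1, -2.2]
grip_width: 0.148
grip_force: 35.0
```

Emit:
{"op": "step_arm", "data": {
  "targets": [
    [0,0,3,0,0,0,0],
    [0,0,3,0,0,0,0],
    [0,0,1,0,0,0,0],
    [0,0,0,0,0,0,0],
    [0,0,0,0,0,0,0]
  ]
}}

```text
time: 16.23
position: [0.512, -0.3669, 0.2316]
tool_rot: [-2.677, -1.643, -0.0]
ft_force: [0.1, 0.4, -2.1]
grip_width: 0.15
grip_force: 35.0
```

Run:
```python
from h import *
from scipy.spatial.transform import Rotation as Rr
s=ctrl.get_state(); print(s["position"],s["joint_positions"].round(2)); R=cv2.Rodrigues(s["tool_rot"])[0]; print(R.round(3))
n="scene"; im,d=ctrl.get_image(n); W=cloud(n,d); H,S,V=cv2.split(cv2.cvtColor(im,cv2.COLOR_RGB2HSV))
m=((H<6)|(H>174))&(S>150)&(V>80)&(W[...,2]>.1)&(W[...,2]<.4)&(abs(W[...,1]+.33)<.15)&(W[...,0]<.8)&(W[...,0]>.4)
k,l,st,c=cv2.connectedComponentsWithStats(m.astype(np.uint8))
for i in range(1,k):
    if st[i,4]>3: print(c[i].round(1),st[i,4],np.median(W[l==i],0).round(4))
a=np.deg2rad(-1); x=np.array([np.cos(.4)*np.cos(a),np.cos(.4)*np.sin(a),np.sin(.4)])
f=np.array([.707,.0516,.25])-.07*x; mid=f-.075*x
# tool x axis now = column axis (+x red)
y=np.cross([0,0,-1],x); y/=np.linalg.norm(y); T=np.stack([x,y,np.cross(x,y)],1)
print("goal T",T.round(3),"det",np.linalg.det(T),"focus",f,"mid",mid,"tcp goal",mid+.0187*T[:,2])
```

```text
[ 0.51195949 -0.36692307  0.23156721] [-0.07  0.35  0.84  1.52 -0.26  1.39  0.31]
[[ 0.453  0.892  0.   ]
 [ 0.892 -0.453  0.   ]
 [ 0.    -0.    -1.   ]]
[207.7 256.2] 86 [ 0.5471 -0.3119  0.2552]
[196.3 257.5] 18 [ 0.535  -0.3344  0.2545]
goal T [[ 0.921 -0.017  0.389]
 [-0.016 -1.    -0.007]
 [ 0.389 -0.    -0.921]] det 1.0000000000000002 focus [0.64253555 0.05272523 0.22274072] mid [0.5734665  0.05393084 0.19353434] tcp goal [0.58074751 0.05380375 0.1763105 ]
```

Emit:
{"op": "step_arm", "data": {
  "targets": [
    [0.15,2.8,0,0,0,-4.27,0],
    [0.15,2.8,0,0,0,-4.27,0],
    [0.15,2.8,0,0,0,-4.27,0],
    [0.15,2.8,0,0,0,-4.27,0],
    [0.15,2.8,0,0,0,-4.27,0]
  ]
}}

```text
time: 16.7
position: [0.5183, -0.2251, 0.2294]
tool_rot: [-2.936, -1.113, 0.006]
ft_force: [-0.7, -0.0, -1.6]
grip_width: 0.147
grip_force: 35.0
```

Emit:
{"op": "step_arm", "data": {
  "targets": [
    [0.15,2.8,0,0,0,-4.27,0],
    [0.15,2.8,0,0,0,-4.27,0],
    [0.15,2.8,0,0,0,-4.27,0],
    [0.15,2.8,0,0,0,-4.27,0],
    [0.15,2.8,0,0,0,-4.27,0]
  ]
}}

```text
time: 17.12
position: [0.5257, -0.0852, 0.2297]
tool_rot: [-3.093, -0.551, 0.006]
ft_force: [0.3, -0.5, -2.0]
grip_width: 0.147
grip_force: 35.0
```

Emit:
{"op": "step_arm", "data": {
  "targets": [
    [0.15,2.8,0,0,0,-4.27,0],
    [0.15,2.8,0,0,0,-4.27,0],
    [0.15,2.8,0,0,0,-4.27,0],
    [0.15,2.8,0,0,0,-4.27,0],
    [0.15,2.8,0,0,0,-4.27,0]
  ]
}}

```text
time: 17.53
position: [0.5331, 0.0544, 0.2296]
tool_rot: [3.14, -0.032, -0.006]
ft_force: [0.0, -0.7, -0.9]
grip_width: 0.15
grip_force: 35.0
```

Emit:
{"op": "step_arm", "data": {
  "targets": [
    [0,0,0,0,-4.6,0,0],
    [0,0,0,0,-4.6,0,0],
    [0,0,0,0,-4.6,0,0],
    [0,0,0,0,-4.6,0,0],
    [0,0,0,0,-4.5,0,0]
  ]
}}

```text
time: 17.95
position: [0.5332, 0.0535, 0.2297]
tool_rot: [-3.076, 0.023, -0.624]
ft_force: [1.1, -0.7, -2.7]
grip_width: 0.145
grip_force: 35.0
```

Emit:
{"op": "step_arm", "data": {
  "targets": [
    [0,0,0,0,0,0,0],
    [0,0,0,0,0,0,0],
    [0,0,0,0,0,0,0],
    [0,0,0,0,0,0,0],
    [0,0,0,0,0,0,0]
  ]
}}

```text
time: 18.37
position: [0.5355, 0.0527, 0.2321]
tool_rot: [-3.077, 0.027, -0.622]
ft_force: [0.8, 0.6, -1.8]
grip_width: 0.15
grip_force: 35.0
```

```bash
cat > fin.py <<'E'
from h import *
s=ctrl.get_state(); print(s["position"],s["joint_positions"].round(2)); R=cv2.Rodrigues(s["tool_rot"])[0]; print(R.round(3))
x=np.array([.921,-.016,.389]); print("inlet by tool",(s["position"]-.0187*R[:,2]+.077*R[:,0]).round(4))
G=np.array([[.921,-.017,.389],[-.016,-1,-.007],[.389,0,-.921]])
print("turn deg",np.rad2deg(cv2.Rodrigues(G@R.T)[0]).ravel().round(2),"shift cm",(100*(np.array([.5807,.0538,.1763])-s["position"])).round(2))
for n in("scene","top"):
    im,d=ctrl.get_image(n); W=cloud(n,d); H,S,V=cv2.split(cv2.cvtColor(im,cv2.COLOR_RGB2HSV))
    m=((H<6)|(H>174))&(S>150)&(V>60)&(W[...,2]>.12)&(W[...,2]<.35)&(abs(W[...,1]-.05)<.1)&(W[...,0]<.75)&(W[...,0]>.4)
    k,l,st,c=cv2.connectedComponentsWithStats(m.astype(np.uint8))
    for i in range(1,k):
        if st[i,4]>3: print(n,c[i].round(1),st[i,4],np.median(W[l==i],0).round(4),W[l==i].max(0).round(4))
    cv2.imwrite(f"pics/f_{n}.png",cv2.resize(im[140:340,200:440,::-1] if n=="scene" else im[120:320,180:420,::-1],(720,600)))
E
python3 fin.py
```

```text
[0.53551459 0.05269883 0.23210157] [-0.81 -0.28  0.52  2.07  0.31  0.95 -2.01]
[[ 0.921 -0.017  0.388]
 [-0.017 -1.    -0.001]
 [ 0.388 -0.006 -0.921]]
inlet by tool [0.5992 0.0514 0.2792]
turn deg [-0.33 -0.04 -0.04] shift cm [ 4.52  0.11 -5.58]
scene [332.8 197.5] 4 [0.5635 0.0479 0.2669] [0.5647 0.053  0.2694]
scene [340.1 200. ] 77 [0.5942 0.0478 0.277 ] [0.6024 0.0615 0.2857]
top [297.5 235.1] 66 [0.5869 0.0523 0.2813] [0.5969 0.0611 0.2895]
top [297.5 244.5] 8 [0.5644 0.0529 0.2723] [0.5658 0.0567 0.2739]
```

Emit:
{"op": "step_arm", "data": {
  "targets": [
    [0,0,-1.5,0,0,0,0],
    [0,0,-2,0,0,0,0],
    [0.3,0.1,-2.1,0,0,0,0],
    [0.7,0,0,0,0,0,0],
    [1,0,0,0,0,0,0]
  ]
}}

```text
time: 18.88
position: [0.5542, 0.0537, 0.1749]
tool_rot: [-3.078, 0.025, -0.619]
ft_force: [0.9, 0.7, 0.2]
grip_width: 0.147
grip_force: 35.0
```

Emit:
{"op": "step_arm", "data": {
  "targets": [
    [1,0,0,0,0,0,0],
    [1,0,0,0,0,0,0],
    [0.5,0,0,0,0,0,0],
    [0,0,0,0,0,0,0],
    [0,0,0,0,0,0,0]
  ]
}}

```text
time: 19.3
position: [0.5799, 0.0539, 0.1763]
tool_rot: [-3.076, 0.026, -0.623]
ft_force: [-1.0, -0.2, -1.1]
grip_width: 0.147
grip_force: 35.0
```

Emit:
{"op": "step_arm", "data": {
  "targets": [
    [0,0,0,0,0,0,0],
    [0,0,0,0,0,0,0],
    [0,0,0,0,0,0,0],
    [0,0,0,0,0,0,0],
    [0,0,0,0,0,0,0]
  ]
}}

```text
time: 19.72
position: [0.5795, 0.054, 0.1761]
tool_rot: [-3.075, 0.026, -0.623]
ft_force: [0.1, -0.9, -0.5]
grip_width: 0.145
grip_force: 35.0
```

```bash
python3 fin.py
```

```text
[0.57950283 0.05396538 0.17608168] [-0.83 -0.12  0.62  2.06  0.21  0.79 -1.91]
[[ 0.921 -0.015  0.389]
 [-0.017 -1.     0.   ]
 [ 0.389 -0.007 -0.921]]
inlet by tool [0.6431 0.0527 0.2233]
turn deg [-0.39  0.01 -0.1 ] shift cm [ 0.12 -0.02  0.02]
scene [342.8 222.5] 4 [0.6072 0.0495 0.2109] [0.6088 0.0518 0.2154]
scene [350.1 225.1] 77 [0.6374 0.0483 0.2206] [0.6456 0.0642 0.2298]
top [297.9 220.4] 55 [0.6317 0.0525 0.2258] [0.6403 0.0605 0.2364]
top [297.6 229.9] 11 [0.6084 0.0533 0.2126] [0.611  0.0586 0.2188]
```

View pics/f_scene.png

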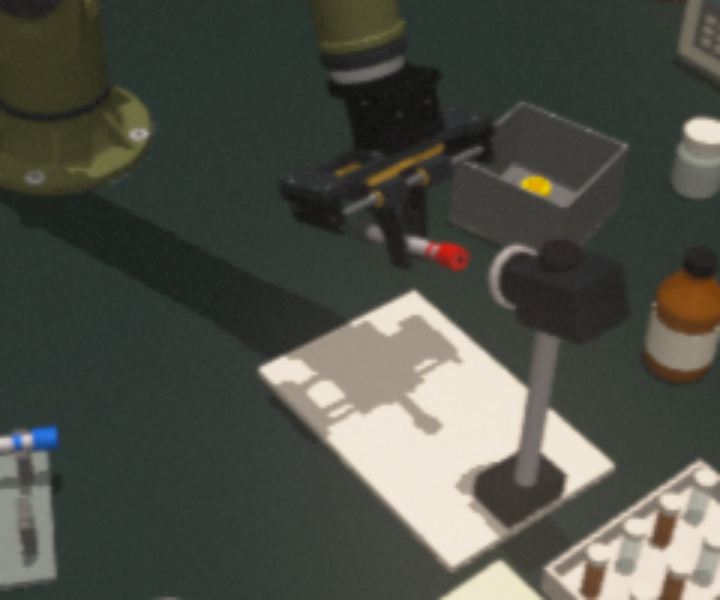

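View pics/f_top.png

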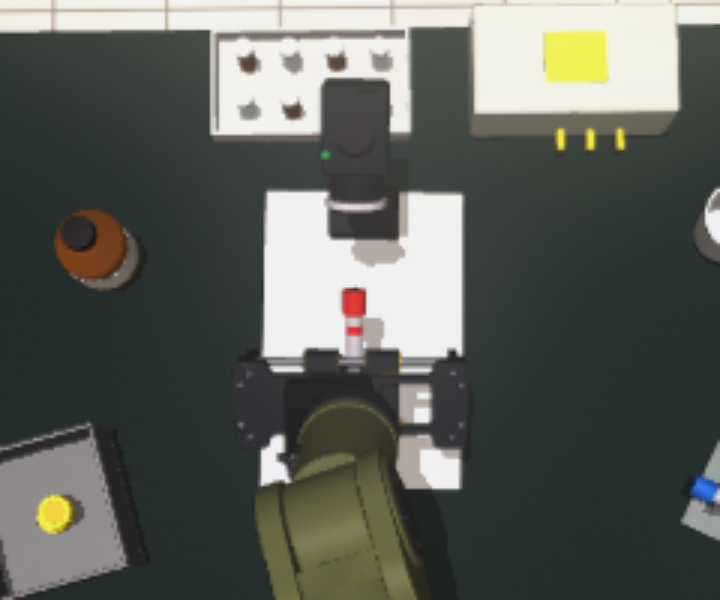

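The red end sits on the lens axis: red tip at (455,257) in the scene crop and (354,300) in the top crop. The measured pose matches the focus point within about 2 mm. The yellow seen in the bin is at 45 mm, which fits two stacked caps. Handing in.

```bash
python3 -c "
from bench import ctrl
print(ctrl.close_job())"
```

```text
the job is handed in; nothing more can be done
None
```

The job is handed in, with no verdict returned: both caps went into the bin (only the top one is visible, at a height that fits two stacked), and the red column is held in line with the lens, its red end about 1 mm from my estimate of the focus point.

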